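Set the hole saws out by size

ROBOT

A 6-joint arm with a two-finger parallel gripper is mounted at the origin on the work surface. World frame = base frame: x ahead of the robot, y to its left, z up, the work surface at z = 0. Lengths are in m, angles in rad, forces in N, time in s.
With the tool pointing down it reaches from about 0.275 to 0.85 m from the base axis. Payload 19 kg.
Tool frame: the origin (TCP) lies midway between the tips of the shut fingers; the grasp point (between the pads) lies 19 mm behind it; z points along the fingers, y is the line along which they close (so a half turn about z gives the same grasp; the last joint's range is limited). The gripper opens to 85 mm and grips with 20 to 120 N. Pads are 22 mm wide; open, the fingers measure 114 mm over their backs; the gripper's body (76 mm by 85 mm) begins 54 mm behind the grasp point. The pads swing forward as they close: fully open they stand 13 mm farther back than shut.
Start: joints at [-1.384, 0.15, 1.437, -0, 1.554, -0.134], TCP at [0.181, -0.546, 0.231] pointing down, gripper open.
Joint ranges: [-2.8, 2.8], [-0.68, 2.1], [0.12, 2.68], [-1.39, 4.53], [0.16, 2.79], [-2.81, 2.81]. Speed limits (rad/s): [1.89, 1.89, 2.22, 3.01, 3.01, 3.01].

INTERFACE

Orientations are given as a 3x3 rotation matrix whose columns are the frame's x, y, z axes.
In Python, from station import ctrl gives the robot as it stands.
- The arm moves only by the tool move_arm, never from a script. Its argument "moves" is a list of rows, each an object with "linear": the shift along the world's x, y, z normalised to -1 to 1, where 1 is 500 mm, a list of three; "twist": the turn, a rotation vector about the world's x, y, z normalised to -1 to 1, where 1 is 30 degrees, a list of three. A call has exactly 5 rows; each row shifts and turns the commanded pose from where the row before left it; what a row does not reach is not made up. A row lasts 1/10 s, in which the tool goes at most 50 mm and 8.59 degrees, less where a joint would pass 70% of its speed; a pose out of reach is approached as far as the arm can. A call with a number of a shift or a turn outside -1 to 1 is refused whole. A call with a gripper value outside its range is refused whole. "fingers" is the gripper command: -1 is shut, 1 is fully open, values between are in proportion, set as the call begins (left out, the last holds). The fingers move at their own pace and stop on an object; "force" is the grip in N (left out, the last holds). Time passes only in rows, so rows that do not move let the fingers close, or fill a call up. It gives the time, the measured TCP pose, the force, the opening and the grip force at its end, in the units of the state.
- ctrl.get_obs(): the state, without advancing time (a new reading comes with each control period).
- ctrl.read_camera(name): name is "side" or "top"; returns (picture, depth): 400x640x3 uint8, blue, green, red; 400x640 float32, m along the optical axis (not along the pixel's ray), 0 where there is no reading.
- ctrl.calibration(name): a dict with "mtx" (3x3 intrinsics, pixels), "R" (3x3) and "t" (3): a world point X has camera coordinates R X + t. Camera axes: x right, y down, z forward; pixel columns grow to the right and rows downward; lengths in m; the calibration is good to about 2 mm. A picture is of the moment at which its call begins. calibration takes no time and is no camera call.
- ctrl.finish_job(): hands the job in; it is judged then, once.
Trained networks look in the newest picture that a camera, given by its name, has taken for a name from the list of things; names that differ only in an ending like _2 or _b are one class to them, and where a whole thing is asked for, a point or a joint stands for the part that bears it (a point fixed in the world has none). Each returns a list of dicts, best first, with "confidence" (0 to 1); they miss things now and then, are a little off and sometimes report something else, mostly with a low value. They report only what shows in the picture. A call takes as long as a camera call. They do not tell look-alikes from the thing itself.
- ctrl.find_in(camera, thing): "bbox" ([left, top, right, bottom] in pixels, round what is visible of it).
- ctrl.cut_out(camera, thing): "mask" (400x640 bool, what is visible of it) and "bbox" ([left, top, right, bottom] in pixels, round what is visible of it).
The state is a dict: "time_s": time; "joint_positions": joint angles; "dq": joint speeds; "joint_torque": joint torques, N m; "eef_pos": TCP position; "orientation": TCP orientation; "wrist_force": force on the tool from outside, world axes, zero at the start; "torque": the same for the moment, N m; "gripper_width": finger opening in m; "grip_force": force on a finger pad.
Only numpy, scipy, OpenCV 4.12 (cv2) and the standard library are available. Lean on these libraries where they do the work, as an engineer would, in place of code of your own. Each camera call takes 0.05 s, during which the arm holds its last target. There are 200 camera calls.

TASK

Put the four diamond hole saws away on the brown wooden strip, one standing upright in the middle of each black rubber pad, shank up, in order of diameter: the narrowest on the pad next to the amber jar, then wider and wider to the widest at the far end. Leave the amber jar standing where it is, and let go of all the saws.

Things in the scene. Friction and masses are not known exactly. Their poses are not given: they have to be found in the camera images.
- saw25: The narrowest of four diamond hole saws: plain steel cup 25 mm in diameter and 42 mm tall, standing mouth down on the bench, closed on top with a shank pointing up: a 17 mm collar 6 mm high, then a 10 mm round shank, 70 mm tall in all. Round, so any yaw is the same. Origin: centre of the open end it stands on; z up along the shank. All four are equally tall and differ only in diameter (25, 35, 45, 55 mm). 50 to 270 g.
- saw35: The second narrowest of four diamond hole saws: plain steel cup 35 mm in diameter and 42 mm tall, standing mouth down on the bench, closed on top with a shank pointing up: a 17 mm collar 6 mm high, then a 10 mm round shank, 70 mm tall in all. Round, so any yaw is the same. Origin: centre of the open end it stands on; z up along the shank. All four are equally tall and differ only in diameter (25, 35, 45, 55 mm). 50 to 270 g.
- saw45: The second widest of four diamond hole saws: plain steel cup 45 mm in diameter and 42 mm tall, standing mouth down on the bench, closed on top with a shank pointing up: a 17 mm collar 6 mm high, then a 10 mm round shank, 70 mm tall in all. Round, so any yaw is the same. Origin: centre of the open end it stands on; z up along the shank. All four are equally tall and differ only in diameter (25, 35, 45, 55 mm). 50 to 270 g.
- saw55: The widest of four diamond hole saws: plain steel cup 55 mm in diameter and 42 mm tall, standing mouth down on the bench, closed on top with a shank pointing up: a 17 mm collar 6 mm high, then a 10 mm round shank, 70 mm tall in all. Round, so any yaw is the same. Origin: centre of the open end it stands on; z up along the shank. All four are equally tall and differ only in diameter (25, 35, 45, 55 mm). 50 to 270 g.
- pad1: Black rubber pad 1 of a row of four equal pads (60 mm across, 3 mm thick, 80 mm between centres, numbered along the row, an end pad) fixed on a brown wooden strip 340 x 84 x 18 mm that is fixed to the bench. Origin: centre of the pad's underside, 18 mm above the bench; the pad's top is 21 mm above the bench. The frame's y axis lies along the row (from pad 4 to pad 1), x across it.
- pad2: Black rubber pad 2 of a row of four equal pads (60 mm across, 3 mm thick, 80 mm between centres, numbered along the row, an inner pad) fixed on a brown wooden strip 340 x 84 x 18 mm that is fixed to the bench. Origin: centre of the pad's underside, 18 mm above the bench; the pad's top is 21 mm above the bench. The frame's y axis lies along the row (from pad 4 to pad 1), x across it.
- pad3: Black rubber pad 3 of a row of four equal pads (60 mm across, 3 mm thick, 80 mm between centres, numbered along the row, an inner pad) fixed on a brown wooden strip 340 x 84 x 18 mm that is fixed to the bench. Origin: centre of the pad's underside, 18 mm above the bench; the pad's top is 21 mm above the bench. The frame's y axis lies along the row (from pad 4 to pad 1), x across it.
- pad4: Black rubber pad 4 of a row of four equal pads (60 mm across, 3 mm thick, 80 mm between centres, numbered along the row, an end pad) fixed on a brown wooden strip 340 x 84 x 18 mm that is fixed to the bench. Origin: centre of the pad's underside, 18 mm above the bench; the pad's top is 21 mm above the bench. The frame's y axis lies along the row (from pad 4 to pad 1), x across it.
- jar: Amber glass jar with an amber lid, 68 mm across and 75 mm tall, standing on the bench just beyond one end of the strip, about 97 mm from the centre of the nearest end pad (pad 1 or pad 4, it varies). Origin: centre of its base. A white plastic tub of like size stands at the strip's other end.
Mind the look-alikes: they are no part of the job. What is shaped like the saw25 but red is not meant. Leave any blue look-alike of the saw55 alone.

How it is judged:
By the outcome, as a careful person would: the job done as asked, in the order asked, and still so for the second after the job is handed in, with the robot touching nothing.
It also fails if it takes over 104 s, if anything falls off the work surface, if the arm or the gripper's body presses on something with over 40 N, if the wrist force passes 120 N, or if a joint passes its speed limit or range.

## Working session

There is one attempt and no reset: what is moved stays moved. The work goes in short steps, Python scripts to look and compute and a tool call to move; the robot and the scene stay as the last step left them, time stands still between calls to the robot, and variables do not carry over. Pictures are saved under pics/ and viewed, at most 14 in all, crops included, and the job is handed in when it is done.

Besides the shell and the picture viewer there is one more tool, called after ">>>" by a JSON object that holds its "method" and its "body". move_arm: Moves the arm, as the interface text tells. Scaled input: -1 to 1 covers 500 mm each way for a shift and 30 degrees each way for a turn. Its arguments: {"type":"object","properties":{"moves":{"type":"array","items":{"type":"object","properties":{"linear":{"type":"array","items":{"type":"number"}},"twist":{"type":"array","items":{"type":"number"}}}}},"fingers":{"type":"number"},"force":{"type":"number"}},"required":["moves"]}

```bash
ls; mkdir -p pics
python3 - <<'E'
from station import ctrl
import cv2
for n in ("top","side"):
    p,d=ctrl.read_camera(n); cv2.imwrite(f"pics/{n}0.png",p)
    c=ctrl.calibration(n); print(n,c["mtx"].round(1).tolist(),c["R"].round(3).tolist(),c["t"].round(3).tolist())
    for k in ("saw25","saw55","pad1","jar"):
        print(k,[(round(r["confidence"],2),[round(float(x)) for x in r["bbox"]]) for r in ctrl.find_in(n,k)])
print(ctrl.get_obs())
E
```

```text
pics
top [[430.8, 0.0, 320.0], [0.0, 430.8, 197.7], [0.0, 0.0, 1.0]] [[-0.028, -1.0, -0.009], [-0.991, 0.029, -0.134], [0.134, 0.005, -0.991]] [0.023, 0.506, 1.209]
saw25 [(0.68, [452, 196, 473, 214]), (0.67, [346, 212, 361, 228]), (0.65, [182, 190, 193, 199]), (0.58, [279, 216, 302, 237]), (0.56, [277, 253, 298, 269]), (0.42, [177, 207, 188, 213])]
saw55 [(0.68, [452, 196, 473, 214]), (0.67, [346, 212, 361, 228]), (0.65, [182, 190, 193, 199]), (0.58, [279, 216, 302, 237]), (0.56, [277, 253, 298, 269]), (0.42, [177, 207, 188, 213])]
pad1 [(0.71, [270, 156, 286, 173]), (0.67, [293, 151, 316, 175]), (0.62, [350, 143, 369, 162]), (0.58, [322, 149, 343, 164])]
jar [(0.78, [231, 152, 261, 182])]
side [[376.7, 0.0, 317.0], [0.0, 376.7, 203.1], [0.0, 0.0, 1.0]] [[-0.967, -0.253, -0.015], [-0.126, 0.531, -0.838], [0.22, -0.809, -0.545]] [0.512, 0.098, 0.827]
saw25 [(0.97, [239, 314, 260, 354]), (0.78, [271, 334, 291, 371]), (0.75, [211, 298, 232, 334]), (0.67, [348, 179, 367, 206]), (0.56, [359, 131, 369, 155]), (0.45, [257, 226, 283, 246])]
saw55 [(0.97, [239, 314, 260, 354]), (0.78, [271, 
[... 471 characters left out ...]
8e-01]), 'dq': array([ 5.30692871e-04,  2.86436964e-04,  5.13640201e-05, -2.45173159e-03,
        2.24389321e-03,  1.12688481e-03]), 'joint_torque': array([-2.65082250e-03, -7.12301302e+01, -5.70735526e+01, -1.92148336e-04,
        2.05404474e-03, -3.54119140e-05]), 'eef_pos': array([ 0.18128538, -0.5456129 ,  0.23123219]), 'orientation': array([[ 9.48975575e-01,  3.15349579e-01, -2.48745020e-05],
       [ 3.15349578e-01, -9.48975559e-01,  1.77091122e-04],
       [ 3.22403163e-05, -1.75899313e-04, -9.99999984e-01]]), 'wrist_force': array([ 0.68522359, -0.36749338,  0.35640564]), 'torque': array([-0.0320172 , -0.00947411,  0.03561286]), 'grip_force': 0.0, 'gripper_width': 0.08559125687388473}
```

View pics/top0.png

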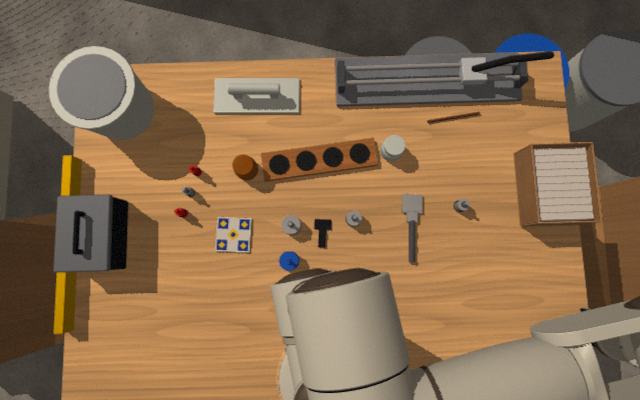

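View pics/side0.png

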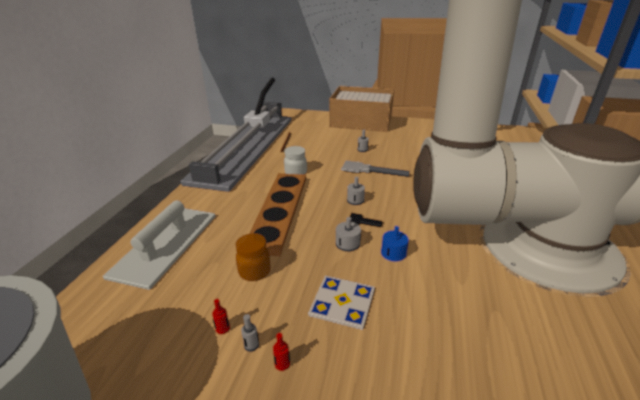

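The top picture shows grey saws at (188,191), (291,225), (354,218) and (461,205). The red decoys are at (196,170) and (181,212), and the blue one is at (289,261). The pads run from (279,164) to (360,153), with the jar at (245,167) next to the left pad. The side picture shows the same layout.

```bash
cat > h.py <<'E'
from station import ctrl
import numpy as np, cv2
def cloud(n):
    p,d=ctrl.read_camera(n); c=ctrl.calibration(n)
    v,u=np.mgrid[:400,:640]
    X=np.stack([(u-c["mtx"][0,2])/c["mtx"][0,0]*d,(v-c["mtx"][1,2])/c["mtx"][1,1]*d,d],-1)
    W=(X-c["t"])@c["R"]; W[d==0]=np.nan
    return p,W
def plane(n,uv,z):
    c=ctrl.calibration(n); r=np.r_[(np.array(uv)-c["mtx"][:2,2])/c["mtx"][0,0],1]@c["R"]
    o=-c["R"].T@c["t"]; return (o+r*(z-o[2])/r[2])[:2]
def ring(W,xy,lo=.037,hi=.047,r=.04):
    m=(np.hypot(W[...,0]-xy[0],W[...,1]-xy[1])<r)&(W[...,2]>lo)&(W[...,2]<hi)
    P=W[m][:,:2]
    if len(P)<4: return None
    c,R=cv2.minEnclosingCircle((P*1000).astype(np.float32))
    return np.round(c,1),round(2*R,1),len(P),(P.mean(0)*1000).round(1)
def pts(W,xy,lo,hi,r):
    m=(np.hypot(W[...,0]-xy[0],W[...,1]-xy[1])<r)&(W[...,2]>lo)&(W[...,2]<hi); return W[m]
E
python3 - <<'E'
from h import *
p,W=cloud("top")
print("bench z",np.nanmedian(W[230:250,370:400,2]))
ps,Ws=cloud("side")
for n,uv in dict(a=(188,191),b=(291,225),c=(354,218),d=(461,205),red1=(196,170),red2=(181,212),blue=(289,261),jar=(245,167)).items():
    xy=plane("top",uv,.05); print(n,xy.round(3),"top",ring(W,xy),"side",ring(Ws,xy),"zmax",pts(W,xy,0,.2,.03)[:,2].max().round(3))
    for nm,w in(("t",W),("s",Ws)):
        q=pts(w,xy,.054,.08,.04); print("   shank",nm,(q.mean(0)*1000).round(1) if len(q) else None,len(q))
C=[]
for r in sorted(ctrl.cut_out("top","pad1"),key=lambda r:r["bbox"][0]):
    v,u=np.nonzero(r["mask"]); e=plane("top",(u.mean(),v.mean()),.021); print("pad",r["confidence"],len(u),e.round(4))
for r in sorted(ctrl.cut_out("side","pad1"),key=lambda r:-r["bbox"][1]):
    v,u=np.nonzero(r["mask"]); e=plane("side",(u.mean(),v.mean()),.021); print("spad",r["confidence"],len(u),e.round(4))
g=(p.max(2)<45)
k,l,s,ce=cv2.connectedComponentsWithStats(g[140:180,260:375].astype(np.uint8))
for i in range(1,k):
    if s[i,4]>80: print("dark",ce[i]+[260,140],s[i,4],plane("top",ce[i]+[260,140],.021).round(4))
E
```

```text
bench z 0.00017592304690250277
a [0.535 0.386] top (array([539.1, 394.4]), 24.6, 31, array([536.1, 391.6])) side (array([537.9, 393. ]), 24.9, 112, array([535.4, 397.7])) zmax 0.075
   shank t [539.5 393.6  67.9] 17
   shank s [537.5 394.2  65.8] 72
b [0.429 0.093] top (array([433.1,  96.2]), 54.2, 254, array([432.8,  96. ])) side (array([433.8,  93.8]), 56.6, 301, array([432.2,  99.5])) zmax 0.074
   shank t [432.4  95.6  68.5] 13
   shank s [432.4  96.2  64.2] 38
c [ 0.444 -0.086] top (array([446.1, -84.3]), 44.3, 166, array([446. , -83.7])) side (array([447.6, -86.9]), 47.7, 124, array([445.8, -80.2])) zmax 0.075
   shank t [446.5 -84.   69.8] 12
   shank s [446.1 -84.1  64.7] 30
d [ 0.472 -0.39 ] top (array([ 475.5, -398.7]), 36.4, 81, array([ 474.2, -395.6])) side (array([ 476.5, -397.8]), 36.2, 43, array([ 475.3, -393.5])) zmax 0.074
   shank t [ 475.7 -398.    68.2] 17
   shank s [ 475.5 -400.7   63.7] 19
red1 [0.596 0.363] top (array([601.1, 375.9]), 25.8, 29, array([599.6, 372.1])) side (array([599.9, 373.5]), 25.1, 101, array([597., 378.])) zmax 0.073
   shank t [600.7 374.
[... 472 characters left out ...]
.7 103.7  64.9] 42
jar [0.6   0.222] top (array([601.9, 224.6]), 67.5, 32, array([587.4, 210.9])) side (array([601.1, 228.6]), 66.1, 148, array([591.5, 246.4])) zmax 0.082
   shank t [602.1 225.4  74.3] 370
   shank s [599.3 232.1  71.9] 703
pad 0.66 301 [0.6123 0.1292]
pad 0.55 289 [0.6223 0.05  ]
pad 0.7 316 [ 0.63   -0.0296]
pad 0.77 332 [ 0.64   -0.1095]
spad 0.54 275 [0.6092 0.1214]
spad 0.84 274 [0.6241 0.0491]
spad 0.73 227 [ 0.6292 -0.0316]
spad 0.69 197 [ 0.638  -0.1119]
dark [359.21071429 152.97857143] 280 [ 0.6383 -0.1109]
dark [332.48375451 156.72563177] 277 [ 0.6294 -0.0317]
dark [305.71119134 160.42960289] 277 [0.6206 0.0477]
dark [278.85815603 164.20921986] 282 [0.6117 0.1271]
```

>>> {"method": "move_arm", "body": {"moves": [{"linear": [0.059,0.0294,-0.022],"twist": [0,0,0.26]},{"linear": [0.059,0.0294,-0.022],"twist": [0,0,0.26]},{"linear": [0.059,0.0294,-0.022],"twist": [0,0,0.26]},{"linear": [0.059,0.0294,-0.022],"twist": [0,0,0.26]},{"linear": [0.059,0.0294,-0.022],"twist": [0,0,0.26]}], "fingers": 1, "force": 40}}

```text
time_s: 1.2
eef_pos: [0.3299, -0.4714, 0.1759]
orientation: [[0.534, 0.845, 0.0], [0.845, -0.534, -0.0], [-0.0, 0.0, -1.0]]
wrist_force: [0.6, -0.2, -0.2]
gripper_width: 0.0855
grip_force: 0.0
```

>>> {"method": "move_arm", "body": {"moves": [{"linear": [0.059,0.0294,-0.022],"twist": [0,0,0.26]},{"linear": [0.059,0.0294,-0.022],"twist": [0,0,0.26]},{"linear": [0.059,0.0294,-0.022],"twist": [0,0,0.26]},{"linear": [0.059,0.0294,-0.022],"twist": [0,0,0.26]},{"linear": [0.059,0.0294,-0.022],"twist": [0,0,0.26]}]}}

```text
time_s: 1.7
eef_pos: [0.4775, -0.3979, 0.1209]
orientation: [[-0.117, 0.993, -0.0], [0.993, 0.117, -0.0], [-0.0, -0.0, -1.0]]
wrist_force: [-0.5, -0.5, 0.3]
gripper_width: 0.0854
grip_force: 0.0
```

>>> {"method": "move_arm", "body": {"moves": [{"linear": [0,0,0]},{"linear": [0,0,0]},{"linear": [0,0,0]},{"linear": [0,0,0]},{"linear": [0,0,0]}]}}

```text
$.moves[0]: bad value
```

>>> {"method": "move_arm", "body": {"moves": [{"linear": [-0.002,-0.001,-0.06],"twist": [0,0,0]},{"linear": [-0.002,-0.001,-0.06],"twist": [0,0,0]},{"linear": [0,0,-0.06],"twist": [0,0,0]},{"linear": [0,0,-0.04],"twist": [0,0,0]},{"linear": [0,0,0],"twist": [0,0,0]}]}}

```text
time_s: 2.2
eef_pos: [0.4732, -0.3985, 0.0085]
orientation: [[-0.111, 0.994, -0.003], [0.994, 0.111, 0.003], [0.004, -0.003, -1.0]]
wrist_force: [-0.2, 0.6, -0.2]
gripper_width: 0.0852
grip_force: 0.0
```

>>> {"method": "move_arm", "body": {"moves": [{"linear": [0,0,0],"twist": [0,0,0]},{"linear": [0,0,0],"twist": [0,0,0]},{"linear": [0,0,0],"twist": [0,0,0]},{"linear": [0,0,0],"twist": [0,0,0]},{"linear": [0,0,0],"twist": [0,0,0]}], "fingers": -1}}

```text
time_s: 2.7
eef_pos: [0.4746, -0.4, 0.0125]
orientation: [[-0.111, 0.994, 0.001], [0.994, 0.111, -0.001], [-0.001, 0.001, -1.0]]
wrist_force: [-1.3, 1.8, 7.1]
gripper_width: 0.0338
grip_force: 39.3
```

>>> {"method": "move_arm", "body": {"moves": [{"linear": [0,0,0],"twist": [0,0,0]},{"linear": [0,0,0],"twist": [0,0,0]},{"linear": [0,0,0],"twist": [0,0,0]},{"linear": [0,0,0],"twist": [0,0,0]},{"linear": [0,0,0],"twist": [0,0,0]}]}}

```text
time_s: 3.2
eef_pos: [0.4747, -0.4, 0.0126]
orientation: [[-0.111, 0.994, 0.001], [0.994, 0.111, -0.001], [-0.001, 0.001, -1.0]]
wrist_force: [-0.3, 1.5, 8.1]
gripper_width: 0.034
grip_force: 39.3
```

>>> {"method": "move_arm", "body": {"moves": [{"linear": [0,0,0.04],"twist": [0,0,0]},{"linear": [0,0,0.05],"twist": [0,0,0]},{"linear": [0,0,0.05],"twist": [0,0,0]},{"linear": [0.015,0.045,0.05],"twist": [0,0,0]},{"linear": [0.015,0.045,0.05],"twist": [0,0,0]}]}}

```text
time_s: 3.7
eef_pos: [0.4892, -0.3544, 0.1327]
orientation: [[-0.11, 0.994, 0.0], [0.994, 0.11, -0.0], [-0.0, 0.0, -1.0]]
wrist_force: [1.4, -1.4, -0.9]
gripper_width: 0.0341
grip_force: 40.0
```

>>> {"method": "move_arm", "body": {"moves": [{"linear": [0.0275,0.084,0],"twist": [0,0,0]},{"linear": [0.0275,0.084,0],"twist": [0,0,0]},{"linear": [0.0275,0.084,0],"twist": [0,0,0]},{"linear": [0.0275,0.084,0],"twist": [0,0,0]},{"linear": [0.0275,0.084,0],"twist": [0,0,0]}]}}

```text
time_s: 4.2
eef_pos: [0.5583, -0.1429, 0.132]
orientation: [[-0.111, 0.994, 0.001], [0.994, 0.111, -0.0], [-0.0, 0.001, -1.0]]
wrist_force: [1.4, -1.0, -1.4]
gripper_width: 0.0346
grip_force: 40.0
```

>>> {"method": "move_arm", "body": {"moves": [{"linear": [0.0275,0.084,0],"twist": [0,0,0]},{"linear": [0.0275,0.084,0],"twist": [0,0,0]},{"linear": [0.0275,0.084,0],"twist": [0,0,0]},{"linear": [0.0275,0.084,0],"twist": [0,0,0]},{"linear": [0.016,0.049,0],"twist": [0,0,0]}]}}

```text
time_s: 4.7
eef_pos: [0.6215, 0.0509, 0.1318]
orientation: [[-0.113, 0.994, 0.001], [0.994, 0.113, 0.0], [0.0, 0.001, -1.0]]
wrist_force: [0.2, -0.2, -0.8]
gripper_width: 0.0336
grip_force: 40.0
```

>>> {"method": "move_arm", "body": {"moves": [{"linear": [0,0,-0.03],"twist": [0,0,0]},{"linear": [0,0,-0.05],"twist": [0,0,0]},{"linear": [0,0,-0.05],"twist": [0,0,0]},{"linear": [0,0,-0.03],"twist": [0,0,0]},{"linear": [0,0,0],"twist": [0,0,0]}]}}

```text
time_s: 5.2
eef_pos: [0.6199, 0.0474, 0.0493]
orientation: [[-0.111, 0.994, -0.003], [0.994, 0.111, 0.0], [0.0, -0.003, -1.0]]
wrist_force: [-1.2, 0.6, -0.2]
gripper_width: 0.0341
grip_force: 40.0
```

>>> {"method": "move_arm", "body": {"moves": [{"linear": [0,0.001,-0.016],"twist": [0,0,0]},{"linear": [0,0,-0.012],"twist": [0,0,0]},{"linear": [0,0,-0.008],"twist": [0,0,0]},{"linear": [0,0,0],"twist": [0,0,0]},{"linear": [0,0,0],"twist": [0,0,0]}]}}

```text
time_s: 5.7
eef_pos: [0.6213, 0.0484, 0.0336]
orientation: [[-0.111, 0.994, 0.001], [0.994, 0.111, -0.0], [-0.0, 0.001, -1.0]]
wrist_force: [0.4, 0.8, 0.8]
gripper_width: 0.0339
grip_force: 40.1
```

>>> {"method": "move_arm", "body": {"moves": [{"linear": [0,0,0],"twist": [0,0,0]},{"linear": [0,0,0],"twist": [0,0,0]},{"linear": [0,0,0],"twist": [0,0,0]},{"linear": [0,0,0],"twist": [0,0,0]},{"linear": [0,0,0],"twist": [0,0,0]}], "fingers": 1}}

```text
time_s: 6.2
eef_pos: [0.621, 0.0483, 0.0333]
orientation: [[-0.111, 0.994, -0.0], [0.994, 0.111, -0.0], [-0.0, -0.0, -1.0]]
wrist_force: [-0.3, 0.1, 0.7]
gripper_width: 0.0852
grip_force: 0.0
```

>>> {"method": "move_arm", "body": {"moves": [{"linear": [0,0,0.02],"twist": [0,0,0]},{"linear": [0,0,0.04],"twist": [0,0,0]},{"linear": [0,0,0.05],"twist": [0,0,0]},{"linear": [0,0,0.05],"twist": [0,0,0]},{"linear": [0,0,0.04],"twist": [0,0,0]}]}}

```text
time_s: 6.7
eef_pos: [0.6213, 0.0484, 0.1357]
orientation: [[-0.111, 0.994, 0.001], [0.994, 0.111, -0.0], [-0.0, 0.001, -1.0]]
wrist_force: [0.3, 0.5, 0.0]
gripper_width: 0.0854
grip_force: 0.0
```

>>> {"method": "move_arm", "body": {"moves": [{"linear": [-0.07,-0.053,0],"twist": [0,0,0]},{"linear": [-0.07,-0.053,0],"twist": [0,0,0]},{"linear": [-0.07,-0.053,0],"twist": [0,0,0]},{"linear": [-0.07,-0.053,0],"twist": [0,0,0]},{"linear": [-0.07,-0.053,0],"twist": [0,0,0]}]}}

```text
time_s: 7.2
eef_pos: [0.4446, -0.0848, 0.134]
orientation: [[-0.112, 0.994, 0.001], [0.994, 0.112, -0.0], [-0.001, 0.001, -1.0]]
wrist_force: [0.9, -1.3, 0.8]
gripper_width: 0.0853
grip_force: 0.0
```

>>> {"method": "move_arm", "body": {"moves": [{"linear": [0,0,0],"twist": [0,0,0]},{"linear": [0,0,0],"twist": [0,0,0]},{"linear": [0,0,-0.02],"twist": [0,0,0]},{"linear": [0,0,-0.03],"twist": [0,0,0]},{"linear": [0,0,0],"twist": [0,0,0]}]}}

```text
time_s: 7.7
eef_pos: [0.4457, -0.0832, 0.1062]
orientation: [[-0.112, 0.994, -0.003], [0.994, 0.112, 0.001], [0.002, -0.003, -1.0]]
wrist_force: [-0.3, 0.1, 0.0]
gripper_width: 0.0858
grip_force: 0.0
```

Quick check of the placed saw, then go on.

Run:
```python
from h import *
print(ctrl.get_obs()["eef_pos"])
for n in("top","side"):
    p,W=cloud(n); print(n,ring(W,(.621,.049),.058,.068),(pts(W,(.621,.049),.078,.1,.03).mean(0)*1000).round(1)); cv2.imwrite(f"pics/{n}1.png",p)
```

```text
[ 0.44570236 -0.08315955  0.10615584]
top (array([622.4,  49.6]), 34.7, 83, array([621.,  49.])) [621.5  49.2  89.2]
side (array([621.2,  47.8]), 36.3, 91, array([619.4,  53.1])) [621.2  49.2  86.4]
```

View pics/side1.png

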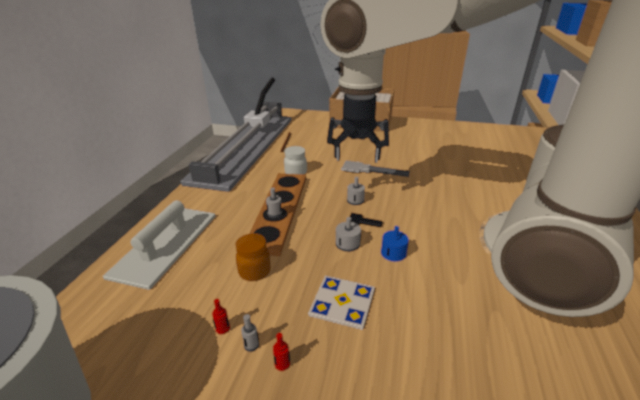

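The side view shows saw35 upright on the second pad from the jar at (274,205), within 1 mm of the pad centre. The gripper is above saw45 at (355,192).

>>> {"method": "move_arm", "body": {"moves": [{"linear": [0,0,-0.05],"twist": [0,0,0]},{"linear": [0,0,-0.06],"twist": [0,0,0]},{"linear": [0,0,-0.05],"twist": [0,0,0]},{"linear": [0,0,-0.034],"twist": [0,0,0]},{"linear": [0,0,0],"twist": [0,0,0]}]}}

```text
time_s: 8.3
eef_pos: [0.4454, -0.0836, 0.0098]
orientation: [[-0.112, 0.994, -0.003], [0.994, 0.112, 0.001], [0.001, -0.003, -1.0]]
wrist_force: [-0.4, 0.3, 1.0]
gripper_width: 0.0857
grip_force: 0.0
```

>>> {"method": "move_arm", "body": {"moves": [{"linear": [0,0,0],"twist": [0,0,0]},{"linear": [0,0,0],"twist": [0,0,0]},{"linear": [0,0,0],"twist": [0,0,0]},{"linear": [0,0,0],"twist": [0,0,0]},{"linear": [0,0,0],"twist": [0,0,0]}], "fingers": -1}}

```text
time_s: 8.8
eef_pos: [0.4467, -0.0843, 0.0125]
orientation: [[-0.111, 0.994, 0.002], [0.994, 0.111, -0.001], [-0.001, 0.002, -1.0]]
wrist_force: [-2.4, 1.9, 9.7]
gripper_width: 0.0441
grip_force: 39.5
```

>>> {"method": "move_arm", "body": {"moves": [{"linear": [0,0,0],"twist": [0,0,0]},{"linear": [0,0,0],"twist": [0,0,0]},{"linear": [0,0,0.02],"twist": [0,0,0]},{"linear": [0,0,0.04],"twist": [0,0,0]},{"linear": [0,0,0.05],"twist": [0,0,0]}]}}

```text
time_s: 9.3
eef_pos: [0.4456, -0.084, 0.0673]
orientation: [[-0.111, 0.994, -0.001], [0.994, 0.111, 0.0], [0.0, -0.001, -1.0]]
wrist_force: [1.1, 0.1, -2.7]
gripper_width: 0.0435
grip_force: 41.1
```

>>> {"method": "move_arm", "body": {"moves": [{"linear": [0,0,0.05],"twist": [0,0,0]},{"linear": [0.03,0.008,0.05],"twist": [0,0,0]},{"linear": [0.06,0.018,0.03],"twist": [0,0,0]},{"linear": [0.07,0.02,0],"twist": [0,0,0]},{"linear": [0.07,0.02,0],"twist": [0,0,0]}]}}

```text
time_s: 9.8
eef_pos: [0.5625, -0.0507, 0.1331]
orientation: [[-0.111, 0.994, 0.002], [0.994, 0.111, -0.001], [-0.001, 0.002, -1.0]]
wrist_force: [-0.2, -0.8, -1.9]
gripper_width: 0.0438
grip_force: 41.3
```

>>> {"method": "move_arm", "body": {"moves": [{"linear": [0.07,0.02,0],"twist": [0,0,0]},{"linear": [0.068,0.021,0],"twist": [0,0,0]},{"linear": [0,0,0],"twist": [0,0,0]},{"linear": [0,0,-0.03],"twist": [0,0,0]},{"linear": [0,0,-0.04],"twist": [0,0,0]}]}}

```text
time_s: 10.3
eef_pos: [0.6297, -0.0309, 0.0964]
orientation: [[-0.111, 0.994, 0.001], [0.994, 0.111, -0.0], [-0.0, 0.001, -1.0]]
wrist_force: [-1.2, 0.6, -1.8]
gripper_width: 0.044
grip_force: 41.6
```

>>> {"method": "move_arm", "body": {"moves": [{"linear": [0,0,-0.05],"twist": [0,0,0]},{"linear": [0,0,-0.04],"twist": [0,0,0]},{"linear": [0,0,-0.02],"twist": [0,0,0]},{"linear": [0,0,-0.016],"twist": [0,0,0]},{"linear": [0,0,0],"twist": [0,0,0]}]}}

```text
time_s: 10.8
eef_pos: [0.6297, -0.0309, 0.0336]
orientation: [[-0.111, 0.994, 0.0], [0.994, 0.111, -0.0], [-0.0, 0.0, -1.0]]
wrist_force: [-0.3, -0.0, -1.9]
gripper_width: 0.0437
grip_force: 42.7
```

>>> {"method": "move_arm", "body": {"moves": [{"linear": [0,0,-0.002],"twist": [0,0,0]},{"linear": [0,0,0],"twist": [0,0,0]},{"linear": [0,0,0],"twist": [0,0,0]},{"linear": [0,0,0],"twist": [0,0,0]},{"linear": [0,0,0],"twist": [0,0,0]}]}}

```text
time_s: 11.3
eef_pos: [0.6303, -0.0309, 0.0329]
orientation: [[-0.111, 0.994, 0.001], [0.994, 0.111, -0.0], [-0.001, 0.001, -1.0]]
wrist_force: [-2.0, -3.1, 5.8]
gripper_width: 0.0437
grip_force: 43.2
```

>>> {"method": "move_arm", "body": {"moves": [{"linear": [0,0,0],"twist": [0,0,0]},{"linear": [0,0,0],"twist": [0,0,0]},{"linear": [0,0,0],"twist": [0,0,0]},{"linear": [0,0,0],"twist": [0,0,0]},{"linear": [0,0,0],"twist": [0,0,0]}], "fingers": 1}}

```text
time_s: 11.8
eef_pos: [0.63, -0.0306, 0.0322]
orientation: [[-0.111, 0.994, -0.0], [0.994, 0.111, 0.0], [0.0, -0.0, -1.0]]
wrist_force: [-0.8, 0.3, 0.5]
gripper_width: 0.0854
grip_force: 0.0
```

>>> {"method": "move_arm", "body": {"moves": [{"linear": [0,0,0.02],"twist": [0,0,0]},{"linear": [0,0,0.04],"twist": [0,0,0]},{"linear": [0,0,0.05],"twist": [0,0,0]},{"linear": [0,0,0.05],"twist": [0,0,0]},{"linear": [0,0,0.04],"twist": [0,0,0]}]}}

```text
time_s: 12.3
eef_pos: [0.6303, -0.0307, 0.1347]
orientation: [[-0.111, 0.994, 0.001], [0.994, 0.111, -0.0], [-0.0, 0.001, -1.0]]
wrist_force: [1.0, -0.4, 0.4]
gripper_width: 0.0853
grip_force: 0.0
```

>>> {"method": "move_arm", "body": {"moves": [{"linear": [-0.079,0.05,0],"twist": [0,0,0]},{"linear": [-0.079,0.05,0],"twist": [0,0,0]},{"linear": [-0.079,0.05,0],"twist": [0,0,0]},{"linear": [-0.079,0.05,0],"twist": [0,0,0]},{"linear": [-0.079,0.053,0],"twist": [0,0,0]}]}}

```text
time_s: 12.8
eef_pos: [0.4309, 0.0965, 0.1329]
orientation: [[-0.111, 0.994, 0.001], [0.994, 0.111, 0.0], [0.0, 0.001, -1.0]]
wrist_force: [1.1, 1.4, 0.9]
gripper_width: 0.0855
grip_force: 0.0
```

>>> {"method": "move_arm", "body": {"moves": [{"linear": [0,0,0],"twist": [0,0,0]},{"linear": [0,0,0],"twist": [0,0,0]},{"linear": [0,0,-0.02],"twist": [0,0,0]},{"linear": [0,0,-0.03],"twist": [0,0,0]},{"linear": [0,0,0],"twist": [0,0,0]}]}}

```text
time_s: 13.3
eef_pos: [0.4322, 0.0952, 0.1052]
orientation: [[-0.11, 0.994, -0.003], [0.994, 0.11, -0.0], [0.0, -0.003, -1.0]]
wrist_force: [0.6, -0.5, 0.2]
gripper_width: 0.0857
grip_force: 0.0
```

>>> {"method": "move_arm", "body": {"moves": [{"linear": [0,0,-0.05],"twist": [0,0,0]},{"linear": [0,0,-0.06],"twist": [0,0,0]},{"linear": [0,0,-0.05],"twist": [0,0,0]},{"linear": [0,0,-0.032],"twist": [0,0,0]},{"linear": [0,0,0],"twist": [0,0,0]}]}}

```text
time_s: 13.8
eef_pos: [0.4318, 0.0954, 0.0095]
orientation: [[-0.11, 0.994, -0.004], [0.994, 0.11, -0.0], [0.0, -0.004, -1.0]]
wrist_force: [-0.4, -0.2, -0.4]
gripper_width: 0.0854
grip_force: 0.0
```

>>> {"method": "move_arm", "body": {"moves": [{"linear": [0,0,0],"twist": [0,0,0]},{"linear": [0,0,0],"twist": [0,0,0]},{"linear": [0,0,0],"twist": [0,0,0]},{"linear": [0,0,0],"twist": [0,0,0]},{"linear": [0,0,0],"twist": [0,0,0]}], "fingers": -1}}

```text
time_s: 14.3
eef_pos: [0.4333, 0.0958, 0.0126]
orientation: [[-0.111, 0.994, 0.002], [0.994, 0.111, -0.0], [-0.0, 0.002, -1.0]]
wrist_force: [-1.0, -1.4, 6.2]
gripper_width: 0.0537
grip_force: 41.1
```

>>> {"method": "move_arm", "body": {"moves": [{"linear": [0,0,0],"twist": [0,0,0]},{"linear": [0,0,0],"twist": [0,0,0]},{"linear": [0,0,0.02],"twist": [0,0,0]},{"linear": [0,0,0.04],"twist": [0,0,0]},{"linear": [0,0,0.05],"twist": [0,0,0]}]}}

```text
time_s: 14.8
eef_pos: [0.4322, 0.0958, 0.0674]
orientation: [[-0.111, 0.994, -0.001], [0.994, 0.111, -0.0], [0.0, -0.001, -1.0]]
wrist_force: [1.1, 0.2, -1.8]
gripper_width: 0.0536
grip_force: 42.8
```

>>> {"method": "move_arm", "body": {"moves": [{"linear": [0,0,0.05],"twist": [0,0,0]},{"linear": [0,0,0.05],"twist": [0,0,0]},{"linear": [0.03,-0.03,0.05],"twist": [0,0,0]},{"linear": [0.055,-0.055,0],"twist": [0,0,0]},{"linear": [0.06,-0.06,0],"twist": [0,0,0]}]}}

```text
time_s: 15.3
eef_pos: [0.5061, 0.0228, 0.1437]
orientation: [[-0.112, 0.994, 0.003], [0.994, 0.112, -0.0], [-0.001, 0.003, -1.0]]
wrist_force: [0.2, 0.9, -1.5]
gripper_width: 0.0536
grip_force: 43.1
```

>>> {"method": "move_arm", "body": {"moves": [{"linear": [0.06,-0.06,0],"twist": [0,0,0]},{"linear": [0.06,-0.06,0],"twist": [0,0,0]},{"linear": [0.06,-0.06,0],"twist": [0,0,0]},{"linear": [0.06,-0.06,0],"twist": [0,0,0]},{"linear": [0.028,-0.027,0],"twist": [0,0,0]}]}}

```text
time_s: 15.8
eef_pos: [0.6406, -0.1128, 0.142]
orientation: [[-0.11, 0.994, 0.001], [0.994, 0.11, -0.001], [-0.001, 0.0, -1.0]]
wrist_force: [-1.2, -0.1, -2.2]
gripper_width: 0.0538
grip_force: 43.1
```

>>> {"method": "move_arm", "body": {"moves": [{"linear": [0,0,0],"twist": [0,0,0]},{"linear": [0,0,-0.02],"twist": [0,0,0]},{"linear": [0,0,-0.03],"twist": [0,0,0]},{"linear": [0,0,-0.04],"twist": [0,0,0]},{"linear": [0,0,0],"twist": [0,0,0]}]}}

```text
time_s: 16.3
eef_pos: [0.6371, -0.1089, 0.093]
orientation: [[-0.112, 0.994, -0.005], [0.994, 0.112, 0.001], [0.002, -0.005, -1.0]]
wrist_force: [-0.7, 0.3, -1.6]
gripper_width: 0.054
grip_force: 43.1
```

>>> {"method": "move_arm", "body": {"moves": [{"linear": [0,0,-0.05],"twist": [0,0,0]},{"linear": [0,0,-0.04],"twist": [0,0,0]},{"linear": [0,0,-0.02],"twist": [0,0,0]},{"linear": [0,0,-0.017],"twist": [0,0,0]},{"linear": [0,0,0],"twist": [0,0,0]}]}}

```text
time_s: 16.8
eef_pos: [0.6392, -0.11, 0.0332]
orientation: [[-0.111, 0.994, 0.001], [0.994, 0.111, -0.0], [-0.0, 0.001, -1.0]]
wrist_force: [-0.2, 0.5, -1.3]
gripper_width: 0.0539
grip_force: 44.9
```

>>> {"method": "move_arm", "body": {"moves": [{"linear": [0,0,0],"twist": [0,0,0]},{"linear": [0,0,0],"twist": [0,0,0]},{"linear": [0,0,0],"twist": [0,0,0]},{"linear": [0,0,0],"twist": [0,0,0]},{"linear": [0,0,0],"twist": [0,0,0]}]}}

```text
time_s: 17.3
eef_pos: [0.6391, -0.1102, 0.0329]
orientation: [[-0.111, 0.994, -0.0], [0.994, 0.111, -0.0], [-0.0, -0.0, -1.0]]
wrist_force: [0.1, -0.4, -1.4]
gripper_width: 0.0542
grip_force: 44.9
```

>>> {"method": "move_arm", "body": {"moves": [{"linear": [0,0,-0.002],"twist": [0,0,0]},{"linear": [0,0,0],"twist": [0,0,0]},{"linear": [0,0,0],"twist": [0,0,0]},{"linear": [0,0,0],"twist": [0,0,0]},{"linear": [0,0,0],"twist": [0,0,0]}]}}

```text
time_s: 17.8
eef_pos: [0.6391, -0.1102, 0.0325]
orientation: [[-0.111, 0.994, 0.0], [0.994, 0.111, -0.0], [-0.0, 0.0, -1.0]]
wrist_force: [-4.8, -0.4, 8.3]
gripper_width: 0.054
grip_force: 45.8
```

>>> {"method": "move_arm", "body": {"moves": [{"linear": [0,0,0],"twist": [0,0,0]},{"linear": [0,0,0],"twist": [0,0,0]},{"linear": [0,0,0],"twist": [0,0,0]},{"linear": [0,0,0],"twist": [0,0,0]},{"linear": [0,0,0],"twist": [0,0,0]}], "fingers": 1}}

```text
time_s: 18.3
eef_pos: [0.6391, -0.1101, 0.0317]
orientation: [[-0.111, 0.994, -0.0], [0.994, 0.111, 0.0], [0.0, -0.0, -1.0]]
wrist_force: [-0.3, 0.1, 0.2]
gripper_width: 0.0853
grip_force: 0.0
```

>>> {"method": "move_arm", "body": {"moves": [{"linear": [0,0,0.02],"twist": [0,0,0]},{"linear": [0,0,0.05],"twist": [0,0,0]},{"linear": [0,0,0.06],"twist": [0,0,0]},{"linear": [0,0,0.06],"twist": [0,0,0]},{"linear": [0,0,0.05],"twist": [0,0,0]}]}}

```text
time_s: 18.8
eef_pos: [0.6392, -0.1102, 0.1545]
orientation: [[-0.111, 0.994, 0.002], [0.994, 0.111, -0.001], [-0.001, 0.001, -1.0]]
wrist_force: [0.6, 0.8, 0.2]
gripper_width: 0.0855
grip_force: 0.0
```

>>> {"method": "move_arm", "body": {"moves": [{"linear": [-0.017,0.084,0],"twist": [0,0,0.22]},{"linear": [-0.017,0.084,0],"twist": [0,0,0.22]},{"linear": [-0.017,0.084,0],"twist": [0,0,0.22]},{"linear": [-0.017,0.084,0],"twist": [0,0,0.22]},{"linear": [-0.017,0.084,0],"twist": [0,0,0.22]}]}}

```text
time_s: 19.3
eef_pos: [0.596, 0.1014, 0.1528]
orientation: [[-0.638, 0.77, 0.001], [0.77, 0.638, 0.0], [-0.001, 0.001, -1.0]]
wrist_force: [0.9, 0.5, -0.0]
gripper_width: 0.0859
grip_force: 0.0
```

>>> {"method": "move_arm", "body": {"moves": [{"linear": [-0.017,0.084,0],"twist": [0,0,0.22]},{"linear": [-0.017,0.084,0],"twist": [0,0,0.22]},{"linear": [-0.017,0.084,0],"twist": [0,0,0.22]},{"linear": [-0.017,0.084,0],"twist": [0,0,0.22]},{"linear": [-0.017,0.084,0],"twist": [0,0,0.22]}]}}

```text
time_s: 19.8
eef_pos: [0.5535, 0.3116, 0.1528]
orientation: [[-0.955, 0.298, 0.001], [0.298, 0.955, 0.0], [-0.001, 0.0, -1.0]]
wrist_force: [0.5, 0.6, -0.8]
gripper_width: 0.0851
grip_force: 0.0
```

>>> {"method": "move_arm", "body": {"moves": [{"linear": [-0.016,0.084,0],"twist": [0,0,0]},{"linear": [-0.016,0.084,0],"twist": [0,0,0]},{"linear": [0,0,0],"twist": [0,0,0]},{"linear": [0,0,0],"twist": [0,0,0]},{"linear": [0,0,0],"twist": [0,0,0]}]}}

```text
time_s: 20.3
eef_pos: [0.5383, 0.3932, 0.1522]
orientation: [[-0.953, 0.303, 0.0], [0.303, 0.953, -0.0], [-0.0, -0.0, -1.0]]
wrist_force: [-0.1, -0.9, -0.9]
gripper_width: 0.0855
grip_force: 0.0
```

Run:
```python
from h import *
print(ctrl.get_obs()["eef_pos"])
p,W=cloud("side"); cv2.imwrite("pics/side2.png",p)
print("a shank",(pts(W,(.5385,.394),.054,.08,.03).mean(0)*1000).round(1))
p,W=cloud("top"); cv2.imwrite("pics/top2.png",p)
for xy in((.6211,.049),(.6299,-.0306),(.6389,-.11)): print(xy,ring(W,xy,.057,.069)[:2],(pts(W,xy,.078,.1,.03).mean(0)*1000).round(1))
```

```text
[0.53828233 0.39318694 0.15218235]
a shank [537.5 394.2  65.5]
(0.6211, 0.049) (array([622.2,  49.8]), 35.6) [621.6  49.5  89.7]
(0.6299, -0.0306) (array([630.8, -30.9]), 44.3) [630.7 -30.9  91.5]
(0.6389, -0.11) (array([ 639.6, -108.7]), 56.3) [ 639.2 -109.5   88.9]
```

View pics/side2.png

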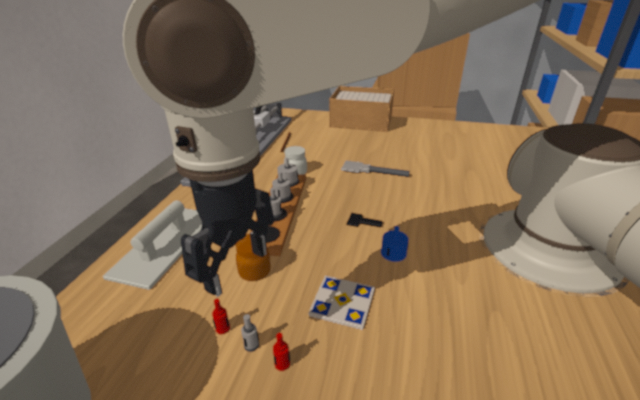

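Three saws stand on their pads (side view around (285,185)), each within 1 mm of centre. The gripper is over the grey saw25 at (250,333), between the two red ones.

>>> {"method": "move_arm", "body": {"moves": [{"linear": [0.001,0,-0.04],"twist": [0,0,0]},{"linear": [0,0,-0.04],"twist": [0,0,0]},{"linear": [0,0,-0.02],"twist": [0,0,0]},{"linear": [0,0,-0.02],"twist": [0,0,0]},{"linear": [0,0,-0.03],"twist": [0,0,0]}]}}

```text
time_s: 20.9
eef_pos: [0.5392, 0.3938, 0.0772]
orientation: [[-0.953, 0.303, 0.002], [0.303, 0.953, 0.001], [-0.001, 0.001, -1.0]]
wrist_force: [-0.0, -0.6, 0.9]
gripper_width: 0.0853
grip_force: 0.0
```

>>> {"method": "move_arm", "body": {"moves": [{"linear": [0,0,-0.04],"twist": [0,0,0]},{"linear": [0,0,-0.04],"twist": [0,0,0]},{"linear": [0,0,-0.03],"twist": [0,0,0]},{"linear": [0,0,-0.02],"twist": [0,0,0]},{"linear": [0,0,0],"twist": [0,0,0]}]}}

```text
time_s: 21.4
eef_pos: [0.5381, 0.3935, 0.0104]
orientation: [[-0.953, 0.303, -0.002], [0.303, 0.953, -0.001], [0.001, -0.001, -1.0]]
wrist_force: [0.6, -0.0, -0.2]
gripper_width: 0.0854
grip_force: 0.0
```

>>> {"method": "move_arm", "body": {"moves": [{"linear": [0,0,0],"twist": [0,0,0]},{"linear": [0,0,0],"twist": [0,0,0]},{"linear": [0,0,0],"twist": [0,0,0]},{"linear": [0,0,0],"twist": [0,0,0]},{"linear": [0,0,0],"twist": [0,0,0]}], "fingers": -1}}

```text
time_s: 21.9
eef_pos: [0.5387, 0.394, 0.0124]
orientation: [[-0.953, 0.303, 0.001], [0.303, 0.953, 0.0], [-0.001, 0.0, -1.0]]
wrist_force: [-0.8, -0.3, 6.1]
gripper_width: 0.0243
grip_force: 39.1
```

>>> {"method": "move_arm", "body": {"moves": [{"linear": [0,0,0],"twist": [0,0,0]},{"linear": [0,0,0],"twist": [0,0,0]},{"linear": [0,0,0.02],"twist": [0,0,0]},{"linear": [0,0,0.04],"twist": [0,0,0]},{"linear": [0,0,0.05],"twist": [0,0,0]}]}}

```text
time_s: 22.4
eef_pos: [0.5381, 0.3936, 0.067]
orientation: [[-0.953, 0.303, -0.002], [0.303, 0.953, -0.001], [0.001, -0.001, -1.0]]
wrist_force: [1.7, 1.0, -0.7]
gripper_width: 0.0239
grip_force: 39.3
```

>>> {"method": "move_arm", "body": {"moves": [{"linear": [0,0,0.05],"twist": [0,0,0]},{"linear": [0,0,0.06],"twist": [0,0,0]},{"linear": [0,0,0.06],"twist": [0,0,0]},{"linear": [0,0,0],"twist": [0,0,-0.22]},{"linear": [0,0,0],"twist": [0,0,-0.22]}]}}

```text
time_s: 22.9
eef_pos: [0.5388, 0.394, 0.1536]
orientation: [[-0.857, 0.516, 0.002], [0.516, 0.857, 0.001], [-0.001, 0.002, -1.0]]
wrist_force: [-0.3, 0.2, -1.4]
gripper_width: 0.0241
grip_force: 39.3
```

>>> {"method": "move_arm", "body": {"moves": [{"linear": [0.015,-0.053,0],"twist": [0,0,-0.22]},{"linear": [0.015,-0.053,0],"twist": [0,0,-0.22]},{"linear": [0.015,-0.053,0],"twist": [0,0,-0.22]},{"linear": [0.015,-0.053,0],"twist": [0,0,-0.22]},{"linear": [0.015,-0.053,0],"twist": [0,0,-0.22]}]}}

```text
time_s: 23.4
eef_pos: [0.5762, 0.2603, 0.1524]
orientation: [[-0.437, 0.899, 0.0], [0.899, 0.437, 0.0], [-0.0, 0.0, -1.0]]
wrist_force: [0.5, -0.1, -1.1]
gripper_width: 0.0239
grip_force: 39.2
```

>>> {"method": "move_arm", "body": {"moves": [{"linear": [0.015,-0.053,0],"twist": [0,0,-0.22]},{"linear": [0.015,-0.053,0],"twist": [0,0,-0.22]},{"linear": [0.015,-0.053,0],"twist": [0,0,-0.22]},{"linear": [0.014,-0.053,0],"twist": [0,0,0]},{"linear": [0.013,-0.054,0],"twist": [0,0,0]}]}}

```text
time_s: 23.9
eef_pos: [0.6122, 0.1273, 0.1524]
orientation: [[-0.111, 0.994, 0.0], [0.994, 0.111, 0.0], [0.0, 0.0, -1.0]]
wrist_force: [0.4, 0.1, -1.8]
gripper_width: 0.0238
grip_force: 39.2
```

>>> {"method": "move_arm", "body": {"moves": [{"linear": [0,0,0],"twist": [0,0,0]},{"linear": [0,0,-0.03],"twist": [0,0,0]},{"linear": [0,0,-0.04],"twist": [0,0,0]},{"linear": [0,0,-0.04],"twist": [0,0,0]},{"linear": [0,0,0],"twist": [0,0,0]}]}}

```text
time_s: 24.4
eef_pos: [0.6102, 0.1292, 0.0933]
orientation: [[-0.112, 0.994, -0.005], [0.994, 0.112, -0.0], [0.0, -0.005, -1.0]]
wrist_force: [-0.5, 0.2, -0.6]
gripper_width: 0.0244
grip_force: 39.3
```

>>> {"method": "move_arm", "body": {"moves": [{"linear": [0,0,-0.05],"twist": [0,0,0]},{"linear": [0,0,-0.04],"twist": [0,0,0]},{"linear": [0,0,-0.02],"twist": [0,0,0]},{"linear": [0,0,-0.017],"twist": [0,0,0]},{"linear": [0,0,0],"twist": [0,0,0]}]}}

```text
time_s: 24.9
eef_pos: [0.6122, 0.1288, 0.0335]
orientation: [[-0.111, 0.994, 0.0], [0.994, 0.111, 0.0], [0.0, 0.0, -1.0]]
wrist_force: [0.1, 0.3, -1.4]
gripper_width: 0.0238
grip_force: 40.1
```

Settle 1 mm, release, retreat.

>>> {"method": "move_arm", "body": {"moves": [{"linear": [0,0,-0.002],"twist": [0,0,0]},{"linear": [0,0,0],"twist": [0,0,0]},{"linear": [0,0,0],"twist": [0,0,0]},{"linear": [0,0,0],"twist": [0,0,0]},{"linear": [0,0,0],"twist": [0,0,0]}]}}

```text
time_s: 25.4
eef_pos: [0.6124, 0.1285, 0.0328]
orientation: [[-0.111, 0.994, 0.001], [0.994, 0.111, 0.0], [0.0, 0.001, -1.0]]
wrist_force: [0.7, 2.3, 5.6]
gripper_width: 0.0237
grip_force: 40.6
```

>>> {"method": "move_arm", "body": {"moves": [{"linear": [0,0,0],"twist": [0,0,0]},{"linear": [0,0,0],"twist": [0,0,0]},{"linear": [0,0,0],"twist": [0,0,0]},{"linear": [0,0,0],"twist": [0,0,0]},{"linear": [0,0,0],"twist": [0,0,0]}], "fingers": 1}}

```text
time_s: 25.9
eef_pos: [0.612, 0.1283, 0.0322]
orientation: [[-0.111, 0.994, -0.0], [0.994, 0.111, -0.0], [-0.0, -0.0, -1.0]]
wrist_force: [-0.1, 0.2, -0.5]
gripper_width: 0.0853
grip_force: 0.0
```

>>> {"method": "move_arm", "body": {"moves": [{"linear": [0,0,0.02],"twist": [0,0,0]},{"linear": [0,0,0.05],"twist": [0,0,0]},{"linear": [0,0,0.06],"twist": [0,0,0]},{"linear": [0,0,0.06],"twist": [0,0,0]},{"linear": [0,0,0.06],"twist": [0,0,0]}]}}

```text
time_s: 26.4
eef_pos: [0.6119, 0.1284, 0.1594]
orientation: [[-0.111, 0.994, 0.0], [0.994, 0.111, 0.0], [-0.0, 0.0, -1.0]]
wrist_force: [0.1, 0.1, 0.6]
gripper_width: 0.0854
grip_force: 0.0
```

>>> {"method": "move_arm", "body": {"moves": [{"linear": [-0.08,0,0.02],"twist": [0,0,0]},{"linear": [-0.08,0,0.02],"twist": [0,0,0]},{"linear": [-0.08,0,0.02],"twist": [0,0,0]},{"linear": [-0.08,0,0.02],"twist": [0,0,0]},{"linear": [-0.08,0,0.02],"twist": [0,0,0]}]}}

```text
time_s: 26.9
eef_pos: [0.4103, 0.1283, 0.2082]
orientation: [[-0.111, 0.994, 0.001], [0.994, 0.111, 0.0], [0.0, 0.001, -1.0]]
wrist_force: [0.8, 0.8, 0.4]
gripper_width: 0.0855
grip_force: 0.0
```

>>> {"method": "move_arm", "body": {"moves": [{"linear": [-0.03,0,0],"twist": [0,0,0]},{"linear": [0,0,0],"twist": [0,0,0]},{"linear": [0,0,0],"twist": [0,0,0]},{"linear": [0,0,0],"twist": [0,0,0]},{"linear": [0,0,0],"twist": [0,0,0]}]}}

```text
time_s: 27.4
eef_pos: [0.3976, 0.1283, 0.2069]
orientation: [[-0.111, 0.994, -0.001], [0.994, 0.111, -0.0], [-0.0, -0.001, -1.0]]
wrist_force: [-0.2, 0.6, -0.5]
gripper_width: 0.0851
grip_force: 0.0
```

Run:
```python
from h import *
p,W=cloud("side"); cv2.imwrite("pics/side3.png",p)
p,W=cloud("top"); cv2.imwrite("pics/top3.png",p)
for xy in((.6122,.1285),(.6211,.049),(.6299,-.0306),(.6389,-.11)):
    q=pts(W,xy,.078,.1,.03); print(xy,ring(W,xy,.057,.069),(q.mean(0)*1000).round(1) if len(q) else None)
```

```text
(0.6122, 0.1285) (array([613.4, 131. ]), 24.7, 32, array([611.5, 129.8])) [612.4 131.4  89.9]
(0.6211, 0.049) (array([621.9,  48.9]), 35.2, 95, array([621.2,  49. ])) [621.1  49.   89.2]
(0.6299, -0.0306) (array([631.4, -31.1]), 45.1, 168, array([630., -31.])) [630.7 -30.7  88.9]
(0.6389, -0.11) (array([ 640.2, -109.2]), 55.2, 257, array([ 639.3, -109.3])) [ 638.7 -109.3   88.6]
```

View pics/top3.png

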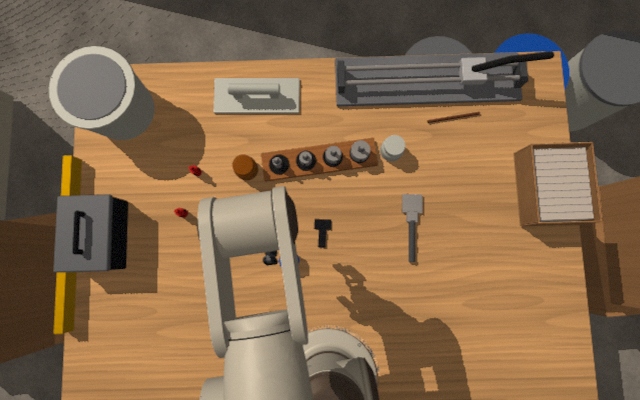

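View pics/side3.png

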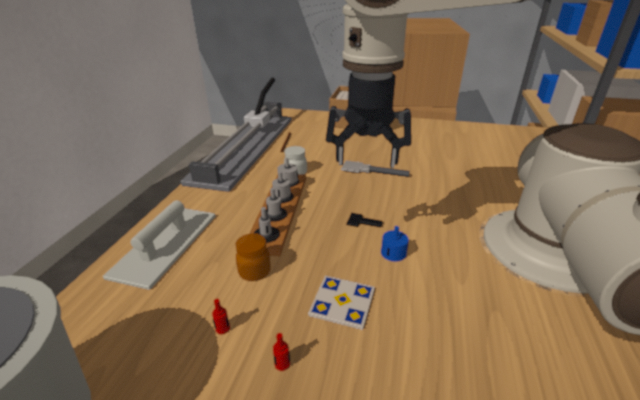

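All four saws stand upright on their pads in order of width. In the top view they sit at (279,163), (306,159), (333,155) and (360,151), with saw25 next to the jar. The jar, the red pair and the blue decoy haven't moved.

```bash
python3 -c "
from station import ctrl
print(ctrl.finish_job())"
```

```text
the job is handed in; nothing more can be done
None
```

All four saws stand upright on their pads and are released, narrowest next to the amber jar and widest at the far end, each within about 3 mm of the pad centre; the jar was left where it stood, and the job was handed in at about 28 s (no verdict returned).

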